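# Draw the tube mould out of the half-opening pine shelf

### The arm

A 6-joint arm with a two-finger parallel gripper is mounted at the origin on the work surface. World frame = base frame: x ahead of the robot, y to its left, z up, the work surface at z = 0. Lengths are in m, angles in degrees, forces in N, time in s.
With the tool pointing down it reaches from about 0.3 to 0.75 m from the base axis. Payload 8.5 kg.
Tool frame: the origin (TCP) lies at the very end of the fingers, on their centre line; the grasp point (between the pads) lies 19 mm behind it (env.tcp_to_grasp is the distance from the TCP to the grasp point, in m); z points along the fingers, y is the line along which they close (so a half turn about z gives the same grasp; the last joint's range is limited). The gripper opens to 85 mm and grips with 20 to 120 N. Pads are 22 mm wide; open, the fingers measure 114 mm over their backs; the gripper's body (76 mm by 85 mm) begins 54 mm behind the grasp point. The pads swing forward as they close: fully open they stand 13 mm farther back than shut.
Start: joints at [-78.57, 21.807, 74.336, -0, 83.858, -12.336], TCP at [0.222, -0.503, 0.231] pointing down, gripper open.
Joint ranges: [-178.18, 178.18], [-50.72, 133.34], [12.68, 142.11], [-81.47, 261.47], [9.98, 163.14], [-165.26, 165.26]. Speed limits (degrees/s): [136.94, 136.94, 180, 180, 180, 180].

### API

Orientations are given as a 3x3 rotation matrix whose columns are the frame's x, y, z axes.
In Python, from rig import status, get_image, env gives the robot as it stands.
- The arm moves only by the shell command python3 -m handwheel 'ROWS' [FORCE]. ROWS is text: rows parted by semicolons, each of 7 numbers parted by spaces: the shift along the world's x, y, z in cm, then the turn, a rotation vector about the world's x, y, z in degrees, then the opening, from 0 (shut) to 1 (fully open). In form: dx dy dz wx wy wz gripper; .... A call has 1 to 8 rows; each row is the pose to reach, as a shift and turn from the pose commanded when the call began; what a row does not reach only later rows make up. A row lasts 1/12 s, in which the tool goes at most 41.7 mm and 7.16 degrees, less where a joint would pass 70% of its speed; a pose out of reach is approached as far as the arm can. A call with a gripper value outside its range is refused whole. The fingers move at their own pace and stop on an object; FORCE is the grip in N (left out, the last holds). Time passes only in rows, so rows that repeat a pose let the fingers close. It gives the time, the measured TCP pose, the force, the opening and the grip force at its end, in the units of the state.
- status.observe(): the state, without advancing time (a new reading comes with each control period).
- get_image(name): name is "scene" or "top" or "wrist"; returns a dict with "color" (384x512x3 uint8, red, green, blue), "vertical_fov" (degrees; the focal length in pixels is half the picture's height over the tangent of half this angle, whatever the lens; pixels are square), "cx", "cy" (the principal point, pixels), "k1" (the pictures are not rectified: a ray, as slopes to the right and down, at radius r is drawn at 1 + k1 r^2 times it, then the intrinsics apply), "xyz" and "orientation" of the camera in the world. Camera axes: x right, y down, z forward; pixel columns grow to the right and rows downward; lengths in m; the calibration is good to about 2 mm. A picture is of the moment at which its call begins. There is no depth.
- env.close_job(): hands the job in; it is judged then, once.
The state is a dict: "time_s": time; "q": joint angles; "qvel": joint speeds; "joint_efforts": joint torques, N m; "position": TCP position; "tool_rot": TCP orientation; "ft_force": force on the tool from outside, world axes, zero at the start; "wrist_torque": the same for the moment, N m; "grip_width": finger opening in m; "gripper_force": force on a finger pad.
Only numpy, scipy, OpenCV 4.12 (cv2) and the standard library are available. Lean on these libraries where they do the work, as an engineer would, in place of code of your own. Each camera call takes 0.05 s, during which the arm holds its last target. There are 200 camera calls.

### The job

Fetch the grey tube mould from the low pine shelf: slide the frosted-glass door fully open, grip the tube where it shows, tip its capped end up and draw it out on the slant, capped end first, through the opening that is shorter than the tube, without jamming it against wood or glass. Finish while still holding it in the gripper, still and touching nothing else, its lowest end a good 5 cm above the top of the shelf. Leave the door open, and the jug, the trays and the acrylic dividers where they stand.

Things in the scene. Friction and masses are not known exactly. Their poses are not given: they have to be found in the camera images.
- shelf: Low pine shelf box, fixed, 240 (x) x 435 (y) x 177 mm high, an open bay 51 mm high under its floor board. Origin on the worktop (z = 0) at mid-depth, below the edge of the fixed half of its top; y runs to the open end. Inside: x -105..105, y -205..200. Floor of pine slats along y, top at z 75; an 18 mm gap between the middle slats at x = 0 cradles the tube. Front and back walls with lips over the glass: |x| 97.5..120, top at z 177
- shelf_edge (a point): Lower corner of the fixed top's edge, at (0, 0, 157) mm in the shelf's frame, with its axes. The fixed pine top, 8 mm thick, covers y -205..0 for good; the opening, y 0..200, is closed by the glass door
- shelf_wall (a point): Top inner edge of the end wall that bounds the opening, at (0, 200, 163) mm in the shelf's frame; the wall is 15 mm thick, y 200..215
- door (a joint): Slide of the frosted-glass door, m: 0 is closed, 0.198 fully open (end stop). It slides horizontally to the shelf's -y, above the fixed top, against about 2 N of friction, and stays where it is left. The pane is 5 mm thick (z 166 to 171 mm) and 205 mm long; it clears the whole opening only when fully open
- door_handle (a point): Centre of the steel bar handle in the middle of the door's upper side: bar 80 mm along the shelf's x, 12 mm wide along y, 12 mm high, its centre 190 mm above the worktop (19 mm above the glass, 13 mm gap beneath it). It moves with the door
- tube: Grey PVC tube mould, 280 mm long, diameter 40 mm, about 0.14 kg, open at one end; at the other a cap 43 mm in diameter covers the last 32 mm. Origin on its axis at mid-length; its y axis runs to the cap. It lies along the shelf's y at x = 0, axis 93 to 95 mm above the worktop, the cap under the opening 15 to 40 mm short of the end wall, the open end hidden under the fixed top
- tube_cap_end (a point): Centre of the tube's capped end face, 140 mm from its origin
- tube_open_end (a point): Centre of the tube's open end, 140 mm from its origin the other way
- jug: Stainless jug, 96 mm in diameter, 115 mm high, loop handle out to 85 mm from its axis; origin at the centre of its underside. Leave alone
- tray0: Lowest of three stacked teal silicone cavity trays, each 110 x 210 x 30 mm; origin at the centre of its underside. Leave the stack alone
- tray2: Top tray of the teal stack; origin at the centre of its underside, 60 mm above the worktop
- dividers: Clear acrylic divider set, interlocked grid 180 x 90 x 50 mm; origin at the centre of its underside. Leave alone
Things that resemble listed ones, but are neither listed nor needed, are in the scene too. What is shaped like the tray2 but green, pink or purple is not meant.

How it is judged (in metres and radians):
On the way, in this order (a step that is already met when the one before it is completed fails the run):
1. the glass door is slid fully open (within 15 mm of its stop) (value of joint door above 0.183 m), for 0.2 s.
2. the tube is on the slant through the opening, gripped: capped end above the shelf, open end still below the fixed top (z of tube_cap_end in the frame of shelf above 0.18 m and y of tube_open_end in the frame of shelf below 0 m and z of tube_open_end in the frame of shelf below 0.157 m and contact force between tube and the fingers above 1 N), for 0.1 s.
At the end, for the whole second after the job is handed in: Tube held in the gripper (over 2 N), at rest, touching nothing else, the centres of both its end faces more than 215 mm above the worktop (38 mm above the shelf); door open by over 170 mm; jug, trays and dividers within 20 mm of where they stood (contact force between tube and the fingers above 2 N and contact force between tube and shelf below 0.1 N and contact force between tube and jug below 0.1 N and contact force between tube and dividers below 0.1 N and contact force between tube and tray2 below 0.1 N and height (world z) of each of tube_open_end, tube_cap_end above 0.215 m and linear speed of tube below 0.03 m/s and angular speed of tube below 0.3 rad/s and value of joint door above 0.17 m and distance of each of jug, tray0, tray2, dividers from where it was at the start of the episode below 0.02 m); the arm keeps its last pose, push and grip.
It fails at once if the tube is levered or jammed against the shelf or its glass door with more than 60 N (contact force between tube and shelf above 60 N).
It fails at once if jug, trays or dividers are shifted by more than 20 mm (distance of any of jug, tray0, tray2, dividers from where it was at the start of the episode above 0.02 m).
It also fails if it takes over 48 s, if anything falls off the work surface, if the arm or the gripper's body presses on something with over 40 N, if the wrist force passes 120 N, or if a joint passes its speed limit or range.

## Working session

There is one attempt and no reset: what is moved stays moved. The work goes in short steps, Python scripts to look and compute and a shell command to move; the robot and the scene stay as the last step left them, time stands still between calls to the robot, and variables do not carry over. Pictures are saved under pics/ and viewed, at most 10 in all, crops included, and the job is handed in when it is done.

```bash
mkdir -p pics; cat > h.py <<'E'
import numpy as np, cv2
from rig import status,get_image,env
def snap(n,f):
    d=get_image(n); cv2.imwrite(f'pics/{f}.png',d['color'][:,:,::-1]); np.save(f'pics/{f}.npy',{k:v for k,v in d.items()},allow_pickle=True); return d
def load(f): return np.load(f'pics/{f}.npy',allow_pickle=True).item()
def K(d):
    f=192/np.tan(np.radians(d['vertical_fov'])/2); return np.array([[f,0,d['cx']],[0,f,d['cy']],[0,0,1.]])
def onz(d,u,v,z):
    s=(np.array([u,v])-[d['cx'],d['cy']])/K(d)[0,0]; t=s.copy()
    for _ in range(30): t=s/(1+d['k1']*(t@t))
    r=np.array(d['orientation'])@[t[0],t[1],1]; c=np.array(d['xyz']); return c+r*(z-c[2])/r[2]
def proj(d,p):
    c=np.array(d['orientation']).T@(np.array(p)-d['xyz']); t=c[:2]/c[2]; t=t*(1+d['k1']*(t@t)); return t*K(d)[0,0]+[d['cx'],d['cy']]
E
python3 - <<'E'
from h import *
a=snap('top','t0');b=snap('scene','s0')
for d in(a,b): print(d['xyz'],np.round(d['orientation'],3).tolist(),d['vertical_fov'],d['k1'])
for n in('t0','s0'): cv2.imwrite(f'pics/{n}b.png',cv2.resize(cv2.imread(f'pics/{n}.png'),(800,600),interpolation=cv2.INTER_CUBIC))
print(status.observe())
E
```

```text
[ 0.3412407  -0.03175825  1.70515617] [[-0.01, -0.994, 0.105], [-1.0, 0.012, 0.015], [-0.016, -0.104, -0.994]] 48.48398111365856 0.029199769617991558
[ 1.49798901 -0.10235546  1.19487119] [[0.077, 0.733, -0.676], [0.997, -0.058, 0.052], [-0.001, -0.678, -0.736]] 48.94826473671806 0.014004173887941703
{'time_s': 0.1, 'q': array([-7.85670566e+01,  2.18375800e+01,  7.43765409e+01,  7.04508059e-04,
        8.38576341e+01, -1.23327329e+01]), 'qvel': array([ 0.05102802, -0.1140406 , -0.1424881 , -0.02206017,  0.03555068,
       -0.07224228]), 'joint_efforts': array([ 5.92518874e-03, -4.49218011e+01, -2.31656009e+01,  9.82823337e-06,
        3.64808104e-03, -9.07975135e-06]), 'position': array([ 0.22162729, -0.50310768,  0.23079208]), 'tool_rot': array([[ 9.15201819e-01,  4.02995750e-01, -2.36261520e-04],
       [ 4.02995723e-01, -9.15201035e-01,  1.22993500e-03],
       [ 2.79431790e-04, -1.22085113e-03, -9.99999216e-01]]), 'ft_force': array([-0.01288474, -0.25925444,  0.19768635]), 'wrist_torque': array([ 0.03225444, -0.00827332,  0.02708047]), 'gripper_force': 0.0, 'grip_width': 0.0855834284309807}
```

View pics/t0b.png

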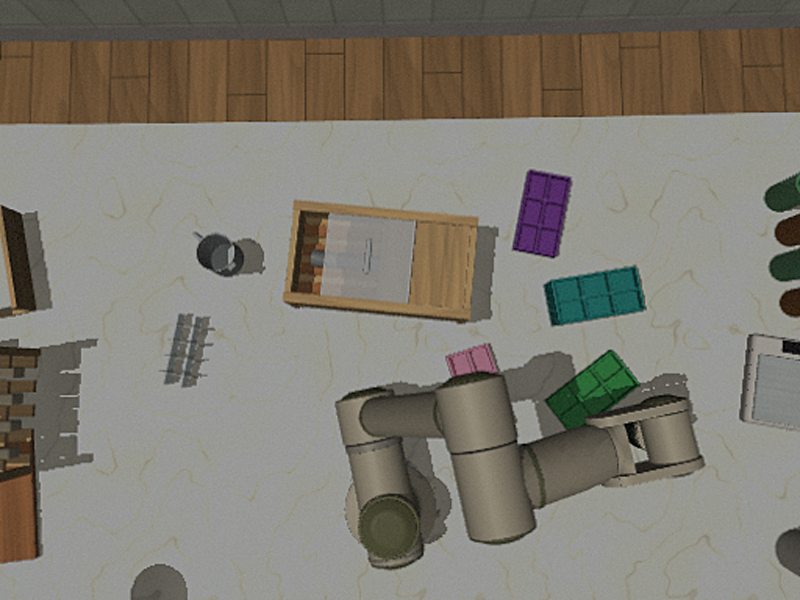

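View pics/s0b.png

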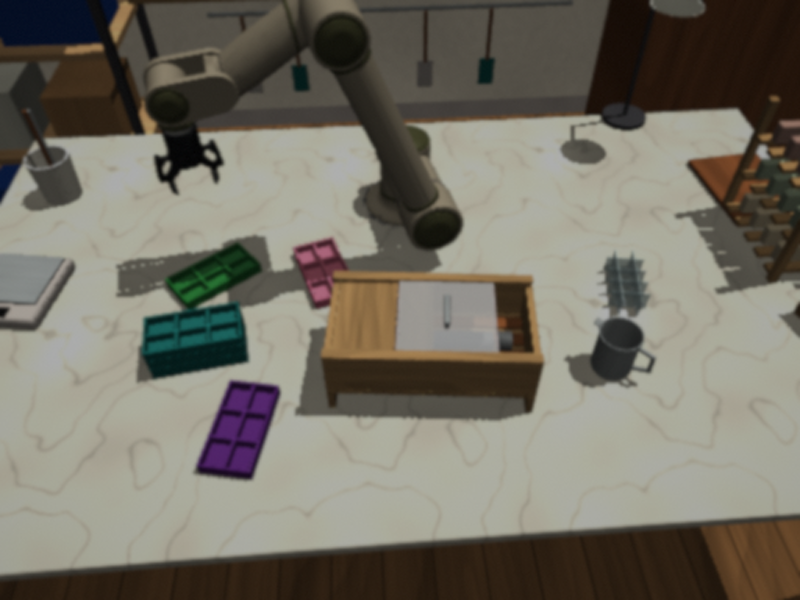

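The top view shows the shelf at about (285–477, 201–321), its open end to the left. The door is ajar by about 6 cm, its handle at (367,256), and the tube cap shows at (318,257). The jug is at (220,255), the dividers at (187,350) and the teal trays at (594,295). The scene view agrees. I'll enlarge both for exact corners.

```bash
python3 - <<'E'
import cv2
a=cv2.imread('pics/t0.png')[120:213,176:316]; b=cv2.imread('pics/s0.png')[165:265,200:352]
cv2.imwrite('pics/c1.png',cv2.resize(a,None,fx=5.5,fy=5.5,interpolation=cv2.INTER_CUBIC))
cv2.imwrite('pics/c2.png',cv2.resize(b,None,fx=5,fy=5,interpolation=cv2.INTER_CUBIC))
E
```

```text
(no output)
```

View pics/c1.png

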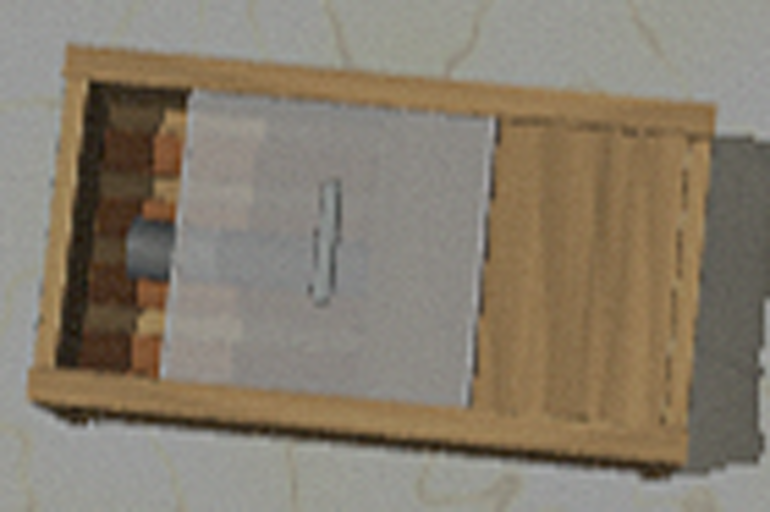

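View pics/c2.png

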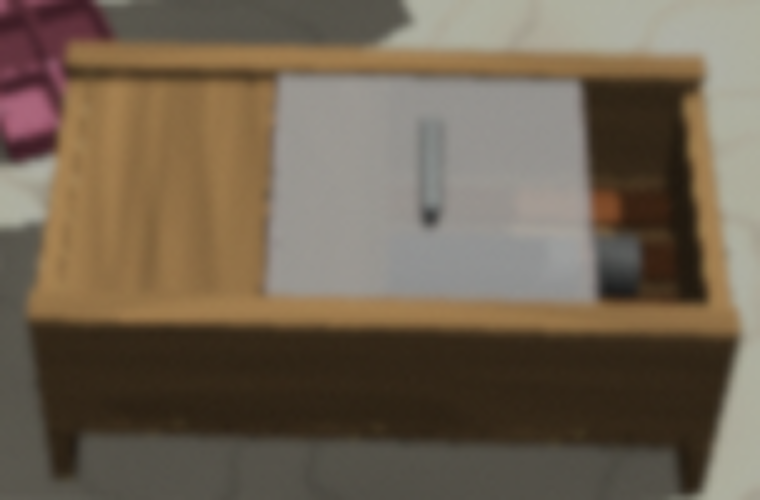

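```bash
cat >> h.py <<'E'
def S(p,st):
    x,y,a=st; c,s=np.cos(a),np.sin(a); p=np.array(p)/1000.; return np.array([x+c*p[0]-s*p[1],y+s*p[0]+c*p[1],p[2]])
def inv(w,st):
    x,y,a=st; c,s=np.cos(a),np.sin(a); d=np.array(w)-[x,y,0]; return 1000*np.array([c*d[0]+s*d[1],-s*d[0]+c*d[1],d[2]])
E
python3 - <<'E'
from h import *
from scipy.optimize import least_squares
t,s=load('t0'),load('s0')
T=lambda u,v:np.array([176+(u+.5)/5.5-.5,120+(v+.5)/5.5-.5]); C=lambda u,v:np.array([200+(u+.5)/5-.5,165+(v+.5)/5-.5])
cr=[(120,215,177),(120,-220,177),(-120,-220,177),(-120,215,177)]
to=[T(68,45),T(715,103),T(687,464),T(30,401)]; so=[C(738,333),C(30,320),C(68,45),C(703,60)]
for nm,sel in(('both',(1,1)),('top',(1,0)),('scene',(0,1))):
    f=lambda q:np.concatenate([k*(proj(d,S(p,q))-o) for d,oo,k in((t,to,sel[0]),(s,so,sel[1])) for p,o in zip(cr,oo)])
    r=least_squares(f,[.55,.1,0]); print(nm,r.x,np.degrees(r.x[2]),np.round(r.fun,1).tolist())
    if nm=='both': q=r.x; np.save('shelf.npy',q)
print('handle',inv(onz(t,*T(327,242),196),q) if 0 else inv(onz(t,*T(327,242),.196),q), inv(onz(s,*C(430,168),.196),q))
print('door lead',inv(onz(t,*T(176,235),.171),q),inv(onz(s,*C(590,187),.171),q))
print('cap end',inv(onz(t,*T(128,248),.100),q),inv(onz(s,*C(640,263),.100),q))
st=status.observe();print(np.degrees(q[2]))
for y in(30,40,160): print(S((0,y,0),q))
E
```

```text
both [ 0.59683325  0.01664027 -0.10526275] -6.031111368142204 [-0.6, -0.2, 0.3, -0.1, -0.1, -0.3, -1.0, -0.1, 0.5, 0.4, -1.1, -0.1, -0.4, -0.4, -0.3, -1.0]
top [ 0.59613421  0.01538206 -0.10462182] -5.994388650794759 [-0.3, -0.0, 0.6, 0.0, 0.3, -0.1, -0.6, 0.1, 0.0, 0.0, -0.0, -0.0, -0.0, -0.0, -0.0, -0.0]
scene [ 0.5976443   0.01758307 -0.10570818] -6.05663267573166 [-0.0, -0.0, 0.0, -0.0, -0.0, -0.0, -0.0, -0.0, 0.9, 0.6, -0.8, 0.0, -0.1, -0.3, 0.0, -0.8]
handle [-2.85365566e-02  2.64303280e+01  1.96000000e+02] [  6.14625428  27.63584046 196.        ]
door lead [ -0.50542388 128.37141057 171.        ] [ -2.64678496 132.36525302 171.        ]
cap end [ -1.17425366 170.02241731 100.        ] [  1.50069666 172.43719148 100.        ]
-6.031111368142204
[0.59998531 0.04647422 0.        ]
[0.60103599 0.05641887 0.        ]
[0.61364421 0.17575467 0.        ]
```

```bash
python3 -m handwheel '0 0 3.5 0 0 0 0.3; 38.15 57.94 3.5 0 0 60.2 0.3; 38.15 57.94 3.5 0 0 60.2 0.3; 38.15 57.94 3.5 0 0 60.2 0.3; 38.15 57.94 3.5 0 0 60.2 0.3; 38.15 57.94 3.5 0 0 60.2 0.3; 38.15 57.94 3.5 0 0 60.2 0.3; 38.15 57.94 3.5 0 0 60.2 0.3' 40
```

```text
time_s: 0.77
position: [0.3826, -0.2578, 0.2662]
tool_rot: [[0.272, 0.962, -0.0], [0.962, -0.272, 0.0], [0.0, -0.0, -1.0]]
ft_force: [0.4, -1.4, -0.6]
grip_width: 0.0257
gripper_force: 0.0
```

```bash
python3 -m handwheel '4 6 0 0 0 2 0.3; 8 12 0 0 0 4 0.3; 12 18 0 0 0 4 0.3; 16 24 0 0 0 4 0.3; 18 29 0 0 0 4 0.3; 18 29 0 0 0 4 0.3; 18 29 0 0 0 4 0.3; 18 29 0 0 0 4 0.3'
```

```text
time_s: 1.43
position: [0.5585, 0.0254, 0.2661]
tool_rot: [[0.209, 0.978, -0.001], [0.978, -0.209, 0.0], [-0.0, -0.001, -1.0]]
ft_force: [0.7, -1.2, 0.8]
grip_width: 0.0256
gripper_force: 0.0
```

```bash
python3 -m handwheel '2.2 2.5 0 0 0 3 0.3; 4.4 5.1 0 0 0 6 0.3; 4.4 5.1 0 0 0 6 0.3; 4.4 5.1 0 0 0 6 0.3'; python3 - <<'E'
from h import *
q=np.load('shelf.npy'); o=status.observe(); print(inv(o['position'],q),o['tool_rot'].round(3).tolist(),o['position'])
w=snap('wrist','w0'); cv2.imwrite('pics/w0b.png',cv2.resize(cv2.imread('pics/w0.png'),(800,600),interpolation=cv2.INTER_CUBIC))
E
```

```text
time_s: 1.77
position: [0.6022, 0.0754, 0.2652]
tool_rot: [[0.104, 0.995, -0.002], [0.995, -0.104, -0.0], [-0.0, -0.002, -1.0]]
ft_force: [-0.3, -0.3, -0.0]
grip_width: 0.0255
gripper_force: 0.0
[ -0.81933685  58.96915904 265.19518903] [[0.104, 0.995, -0.002], [0.995, -0.104, -0.0], [-0.0, -0.002, -1.0]] [0.60221425 0.07536912 0.26519519]
```

View pics/w0b.png

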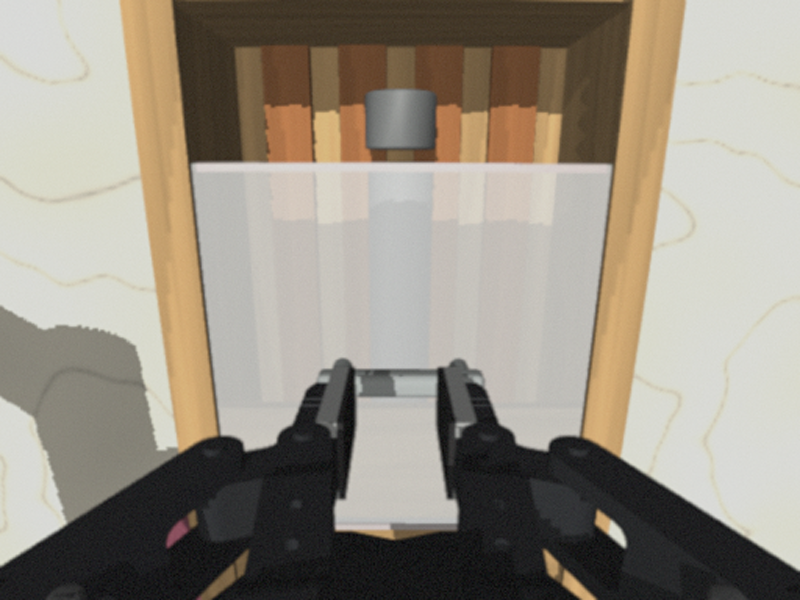

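The wrist view shows the tube centred on x. The cap's end edge is at about (401,92), the door's leading edge at y≈165, and the handle bar between the fingertips at rows 370–398.

```bash
python3 - <<'E'
from h import *
q=np.load('shelf.npy'); w=load('w0'); f=.64
for n,u,v,z in(('bar far',400,370,.196),('bar near',400,398,.196),('lead',400,163,.171),('cap top end',401,92,.115),('wall',400,46,.075),('lipL',190,165,.171),('lipR',613,165,.171),('tubeL',367,190,.094),('tubeR',435,190,.094),('capL',365,120,.094),('capR',437,120,.094)): print(n,inv(onz(w,u*f,v*f,z),q).round(1))
E
```

```text
bar far [  1.6  35.4 196. ]
bar near [  1.7  20.9 196. ]
lead [  1.4 128.7 171. ]
cap top end [  2.1 166.7 115. ]
wall [  1.7 198.4  75. ]
lipL [-97.1 128.  171. ]
lipR [101.1 128.3 171. ]
tubeL [-18.7 112.1  94. ]
tubeR [ 23.8 112.2  94. ]
capL [-19.4 153.5  94. ]
capR [ 24.1 153.6  94. ]
```

```bash
python3 -m handwheel '0.2 0 -3 0 0 0 0.3; 0.2 0 -6 0 0 0 0.3; 0.2 0 -8 0 0 0 0.3; 0.2 0 -8.8 0 0 0 0.3; 0.2 0 -8.8 0 0 0 0.3; 0.1 -1 -8.8 0 0 0 0.3; 0 -2 -8.8 0 0 0 0.3; -0.1 -3 -8.8 0 0 0 0.3' && python3 -m handwheel '-0.1 -1 0 0 0 0 0.3; -0.21 -2 0 0 0 0 0.3; -0.32 -3 0 0 0 0 0.3; -0.42 -4 0 0 0 0 0.3; -0.53 -5 0 0 0 0 0.3; -0.63 -6 0 0 0 0 0.3; -0.74 -7 0 0 0 0 0.3; -0.84 -8 0 0 0 0 0.3'
```

```text
time_s: 2.48
position: [0.6012, 0.0432, 0.18]
tool_rot: [[0.106, 0.994, 0.003], [0.994, -0.106, 0.0], [0.001, 0.003, -1.0]]
ft_force: [-0.7, 3.3, 2.3]
grip_width: 0.0256
gripper_force: 1.4
time_s: 3.15
position: [0.5924, -0.0368, 0.1783]
tool_rot: [[0.106, 0.994, -0.0], [0.994, -0.106, 0.0], [0.0, -0.0, -1.0]]
ft_force: [-0.3, 3.3, 1.7]
grip_width: 0.0259
gripper_force: 1.4
```

```bash
python3 -m handwheel '-0.1 -0.8 0 0 0 0 0.3; -0.17 -1.6 0 0 0 0 0.3; -0.21 -2.0 0 0 0 0 0.3; -0.25 -2.4 0 0 0 0 0.3; -0.28 -2.7 0 0 0 0 0.3; -0.28 -2.7 0 0 0 0 0.3'; python3 -m handwheel '0 -0.2 0 0 0 0 0.3; 0 -0.4 0 0 0 0 0.3; -0.1 -0.6 0 0 0 0 0.3; -0.1 -0.6 0 0 0 0 0.3'
```

```text
time_s: 3.65
position: [0.5897, -0.0634, 0.1782]
tool_rot: [[0.107, 0.994, -0.0], [0.994, -0.107, -0.001], [-0.001, -0.0, -1.0]]
ft_force: [0.2, 0.3, -0.5]
grip_width: 0.0255
gripper_force: 0.0
time_s: 3.98
position: [0.5895, -0.0656, 0.1782]
tool_rot: [[0.105, 0.995, 0.002], [0.994, -0.105, 0.006], [0.007, 0.001, -1.0]]
ft_force: [6.2, 16.1, -0.5]
grip_width: 0.0254
gripper_force: 8.3
```

```bash
python3 -m handwheel '0.1 1.5 0 0 0 0 0.3; 0.1 1.5 3 0 0 0 0.3; 0.1 1.5 6 0 0 0 0.6; 0.6 5 7 0 0 0 1; 1.1 9 7 0 0 0 1; 1.5 13 7 0 0 0 1; 1.9 17.3 7 0 0 0 1; 1.9 17.3 7 0 0 0 1'; python3 -m handwheel '0 0 0 0 0 0 1; 0 0 0 0 0 0 1'; python3 - <<'E'
from h import *
q=np.load('shelf.npy'); o=status.observe(); print(inv(o['position'],q))
w=snap('wrist','w1'); cv2.imwrite('pics/w1b.png',cv2.resize(cv2.imread('pics/w1.png'),(800,600),interpolation=cv2.INTER_CUBIC))
E
```

```text
time_s: 4.65
position: [0.6075, 0.1104, 0.2482]
tool_rot: [[0.1, 0.995, 0.0], [0.995, -0.1, 0.001], [0.001, 0.0, -1.0]]
ft_force: [-0.5, 0.4, 0.3]
grip_width: 0.0857
gripper_force: 0.0
time_s: 4.82
position: [0.6078, 0.1038, 0.2481]
tool_rot: [[0.106, 0.994, -0.0], [0.994, -0.106, -0.001], [-0.001, -0.0, -1.0]]
ft_force: [-1.4, -0.3, 0.3]
grip_width: 0.0854
gripper_force: 0.0
[  1.74871357  87.84894546 248.13299744]
```

View pics/w1b.png

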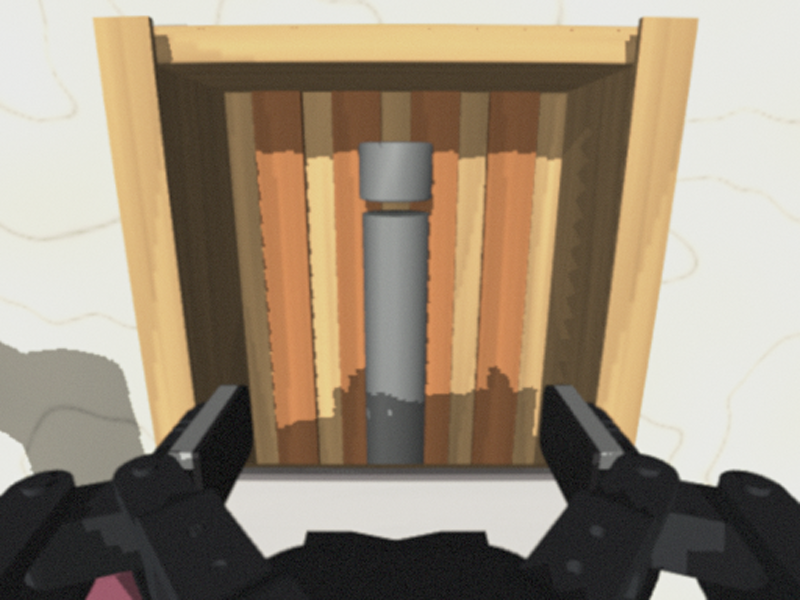

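The opening is fully clear and the fingers straddle the tube. However, there seems to be a brown band between the cap (rows 142–200) and the tube (from row 212), so I'll enlarge it.

```bash
python3 - <<'E'
from h import *
q=np.load('shelf.npy'); w=load('w1'); f=.64
for n,u,v,z in(('capend top',396,143,.115),('cap rear top',396,201,.115),('tube front',396,212,.114),('tubeL',364,212,.094),('tubeR',430,212,.094),('wall in',396,63,.163),('glass',396,468,.166),('floor wall',396,92,.075)): print(n,inv(onz(w,u*f,v*f,z),q).round(1))
a=cv2.imread('pics/w1.png')[80:160,215:295]; cv2.imwrite('pics/w1c.png',cv2.resize(a,None,fx=7,fy=7,interpolation=cv2.INTER_CUBIC))
E
```

```text
capend top [  2.4 167.7 115. ]
cap rear top [  2.4 137.1 115. ]
tube front [  2.4 131.  114. ]
tubeL [-16.8 129.   94. ]
tubeR [ 22.7 129.   94. ]
wall in [  2.4 198.8 163. ]
glass [  2.4   1.9 166. ]
floor wall [  2.4 198.4  75. ]
```

View pics/w1c.png

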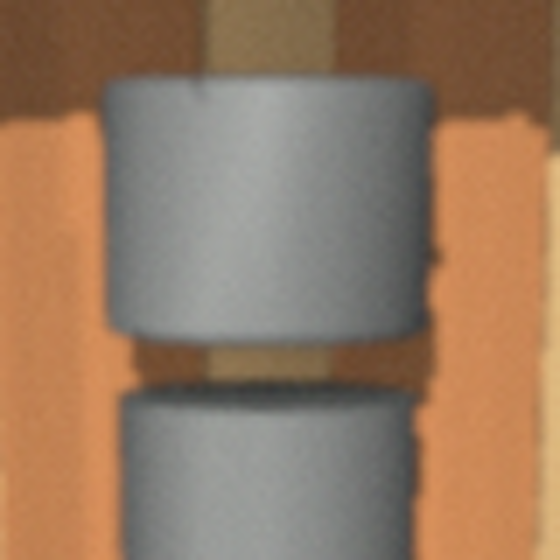

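```bash
python3 -m handwheel '0.1 0 -3 0 0 0 1; 0.1 0 -6 0 0 0 1; 0.1 0 -9 0 0 0 1; 0.1 0 -12 0 0 0 1; 0.1 0 -15 0 0 0 1; 0.1 0 -16.8 0 0 0 1; 0.1 0 -16.8 0 0 0 1; 0.1 0 -16.8 0 0 0 1' && python3 -m handwheel '0 0 0 0 0 0 0.6; 0 0 0 0 0 0 0.4; 0 0 0 0 0 0 0.2; 0 0 0 0 0 0 0.2; 0 0 0 0 0 0 0.2; 0 0 0 0 0 0 0.2' 40
```

```text
time_s: 5.53
position: [0.6089, 0.1029, 0.0803]
tool_rot: [[0.108, 0.994, -0.001], [0.994, -0.108, -0.0], [-0.0, -0.001, -1.0]]
ft_force: [0.2, 0.3, -0.1]
grip_width: 0.0857
gripper_force: 0.0
time_s: 6.03
position: [0.6082, 0.1043, 0.0815]
tool_rot: [[0.106, 0.994, -0.0], [0.994, -0.106, -0.0], [-0.0, -0.0, -1.0]]
ft_force: [-5.3, -0.2, 6.2]
grip_width: 0.0388
gripper_force: 39.7
```

```bash
python3 - <<'E'
from h import *
q=np.load('shelf.npy'); a=q[2]
def tcp(th,yo,zo):
    t=np.radians(th); d=np.array([np.cos(t),np.sin(t)]); n=np.array([-d[1],d[0]]); return np.array([yo,zo])+200*d-13*n
b=tcp(0,-110.5,94)
for th,yo,zo in((0,-110.5,97),(2.5,-109,97),(5,-107,97),(7.5,-105,97),(10,-102,97),(12.5,-99,97),(15,-95,97),(17.5,-90,97),(20,-84,97),(22,-78,97),(22,-60,104.3),(22,-40,112.4),(22,-20,120.4),(22,0,128.5),(22,20,136.6),(22,40,144.7),(22,50,180),(22,50,255)):
    v=(tcp(th,yo,zo)-b)/10; print(th,yo,np.round([-np.sin(a)*v[0],np.cos(a)*v[0],v[1],th*np.cos(a),th*np.sin(a)],2).tolist())
E
```

```text
0 -110.5 [0.0, 0.0, 0.3, 0.0, -0.0]
2.5 -109 [0.02, 0.19, 1.17, 2.49, -0.26]
5 -107 [0.04, 0.39, 2.05, 4.97, -0.53]
7.5 -105 [0.06, 0.55, 2.92, 7.46, -0.79]
10 -102 [0.08, 0.77, 3.79, 9.94, -1.05]
12.5 -99 [0.1, 0.95, 4.66, 12.43, -1.31]
15 -95 [0.13, 1.2, 5.52, 14.92, -1.58]
17.5 -90 [0.16, 1.51, 6.37, 17.4, -1.84]
20 -84 [0.2, 1.88, 7.22, 19.89, -2.1]
22 -78 [0.24, 2.27, 7.89, 21.88, -2.31]
22 -60 [0.43, 4.06, 8.62, 21.88, -2.31]
22 -40 [0.64, 6.05, 9.43, 21.88, -2.31]
22 -20 [0.85, 8.04, 10.23, 21.88, -2.31]
22 0 [1.06, 10.02, 11.04, 21.88, -2.31]
22 20 [1.27, 12.01, 11.85, 21.88, -2.31]
22 40 [1.48, 14.0, 12.66, 21.88, -2.31]
22 50 [1.58, 15.0, 16.19, 21.88, -2.31]
22 50 [1.58, 15.0, 23.69, 21.88, -2.31]
```

```bash
python3 -m handwheel '0 0 0 0 0 0 0.2; 0 0 0 0 0 0 0.2; 0 0 0.3 0 0 0 0.2; 0 0 0.3 0 0 0 0.2' 80
```

```text
time_s: 6.37
position: [0.609, 0.1043, 0.0841]
tool_rot: [[0.106, 0.994, 0.001], [0.994, -0.106, 0.0], [0.0, 0.001, -1.0]]
ft_force: [0.4, 0.6, -1.8]
grip_width: 0.0377
gripper_force: 80.2
```

```bash
python3 -m handwheel '0.02 0.19 0.9 2.49 -0.26 0 0.2; 0.04 0.39 1.75 4.97 -0.53 0 0.2; 0.06 0.55 2.6 7.46 -0.79 0 0.2; 0.08 0.77 3.5 9.94 -1.05 0 0.2; 0.08 0.77 3.5 9.94 -1.05 0 0.2; 0.08 0.77 3.5 9.94 -1.05 0 0.2'; python3 - <<'E'
from h import *
s=snap('scene','s1')[ 'color']; cv2.imwrite('pics/s1c.png',cv2.resize(s[120:260,190:370,::-1],None,fx=4.2,fy=4.2,interpolation=cv2.INTER_CUBIC))
E
```

```text
time_s: 6.87
position: [0.6097, 0.1114, 0.1183]
tool_rot: [[0.105, 0.994, 0.019], [0.979, -0.107, 0.171], [0.172, 0.0, -0.985]]
ft_force: [-0.3, -0.2, -2.7]
grip_width: 0.0378
gripper_force: 80.3
```

View pics/s1c.png

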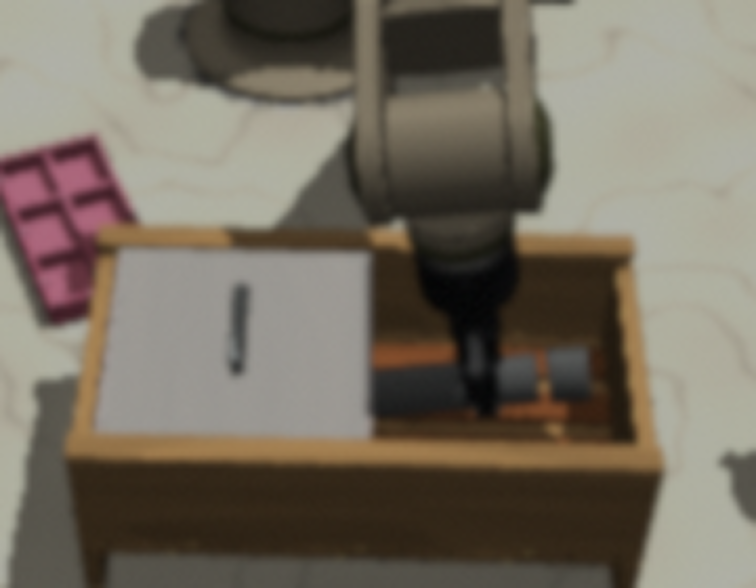

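The tube and cap rise together in the grip, the cap at (570,370) in the crop, with only a light wrist force. I'll continue the tilt.

```bash
python3 -m handwheel '0.02 0.18 0.87 2.49 -0.26 0 0.2; 0.05 0.43 1.73 4.97 -0.53 0 0.2; 0.08 0.74 2.58 7.46 -0.79 0 0.2; 0.12 1.11 3.43 9.94 -1.05 0 0.2; 0.16 1.5 4.1 11.93 -1.26 0 0.2; 0.16 1.5 4.1 11.93 -1.26 0 0.2; 0.16 1.5 4.1 11.93 -1.26 0 0.2'; python3 - <<'E'
from h import *
s=snap('scene','s2')['color']; cv2.imwrite('pics/s2c.png',cv2.resize(s[120:260,190:370,::-1],None,fx=4.2,fy=4.2,interpolation=cv2.INTER_CUBIC))
E
```

```text
time_s: 7.5
position: [0.6109, 0.1268, 0.1586]
tool_rot: [[0.099, 0.994, 0.038], [0.923, -0.106, 0.371], [0.373, -0.001, -0.928]]
ft_force: [-0.8, -0.4, -1.8]
grip_width: 0.0377
gripper_force: 80.4
```

View pics/s2c.png

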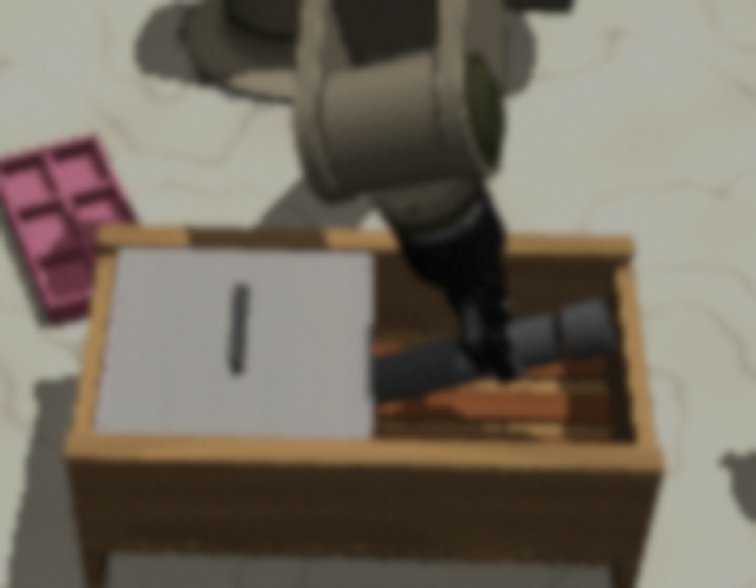

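```bash
python3 - <<'E'
from h import *
q=np.load('shelf.npy'); s=load('s2'); c=lambda p:((p-[190,120])*4.2).round()
for th in(18,20,22):
    t=np.radians(th); d=np.array([np.cos(t),np.sin(t)]); o=inv(status.observe()['position'],q); 
    n=np.array([-np.sin(np.radians(22)),np.cos(np.radians(22))]); g=o[1:]+13*n; e=g+80*d; print(th,e+[1.4,0],c(proj(s,S((2.5,*e),q))))
E
```

```text
18 [183.83055235 195.24246909] [606. 330.]
20 [182.92144071 197.88272101] [605. 327.]
22 [181.92073941 200.48963702] [604. 325.]
```

The cap end sits at about (610,323) in the crop. That matches the predicted 22° slant, with the cap about 200 mm high. Now I'll draw it out along the slant.

```bash
python3 -m handwheel '0.1 1 0.4 0 0 0 0.2; 0.21 2 0.8 0 0 0 0.2; 0.32 3 1.2 0 0 0 0.2; 0.42 4 1.6 0 0 0 0.2; 0.53 5 2.0 0 0 0 0.2; 0.63 6 2.4 0 0 0 0.2' && python3 -m handwheel '0.1 1 0.4 0 0 0 0.2; 0.21 2 0.8 0 0 0 0.2; 0.32 3 1.2 0 0 0 0.2; 0.42 4 1.6 0 0 0 0.2; 0.53 5 2.0 0 0 0 0.2; 0.63 6 2.4 0 0 0 0.2; 0.63 6 2.4 0 0 0 0.2'
```

```text
time_s: 8.05
position: [0.6175, 0.1883, 0.1838]
tool_rot: [[0.098, 0.994, 0.039], [0.922, -0.106, 0.372], [0.374, -0.0, -0.927]]
ft_force: [-0.2, 0.4, -2.7]
grip_width: 0.0375
gripper_force: 80.4
time_s: 8.63
position: [0.6239, 0.2489, 0.2083]
tool_rot: [[0.097, 0.995, 0.04], [0.922, -0.105, 0.373], [0.375, 0.001, -0.927]]
ft_force: [-0.6, 1.4, -1.8]
grip_width: 0.0371
gripper_force: 80.4
```

```bash
python3 -m handwheel '0 0.3 1.5 0 0 0 0.2; 0 0.5 3 0 0 0 0.2; 0 0.5 4.5 0 0 0 0.2; 0 0.5 6.5 0 0 0 0.2; 0 0.5 8.5 0 0 0 0.2; 0 0.5 10.5 0 0 0 0.2; 0 0.5 11.5 0 0 0 0.2; 0 0.5 11.5 0 0 0 0.2' && python3 -m handwheel '0 0 0 0 0 0 0.2; 0 0 0 0 0 0 0.2; 0 0 0 0 0 0 0.2; 0 0 0 0 0 0 0.2; 0 0 0 0 0 0 0.2; 0 0 0 0 0 0 0.2'; python3 - <<'E'
from h import *
s=snap('scene','s3')['color']; cv2.imwrite('pics/s3c.png',cv2.resize(s[60:260,180:440,::-1],None,fx=3,fy=3,interpolation=cv2.INTER_CUBIC))
E
```

```text
time_s: 9.3
position: [0.6242, 0.2518, 0.3246]
tool_rot: [[0.097, 0.994, 0.043], [0.922, -0.106, 0.373], [0.375, 0.004, -0.927]]
ft_force: [0.2, 0.4, -1.6]
grip_width: 0.0378
gripper_force: 80.5
time_s: 9.8
position: [0.6237, 0.2519, 0.3219]
tool_rot: [[0.099, 0.994, 0.039], [0.922, -0.106, 0.372], [0.374, -0.001, -0.927]]
ft_force: [0.0, -0.1, -1.4]
grip_width: 0.0377
gripper_force: 80.5
```

View pics/s3c.png

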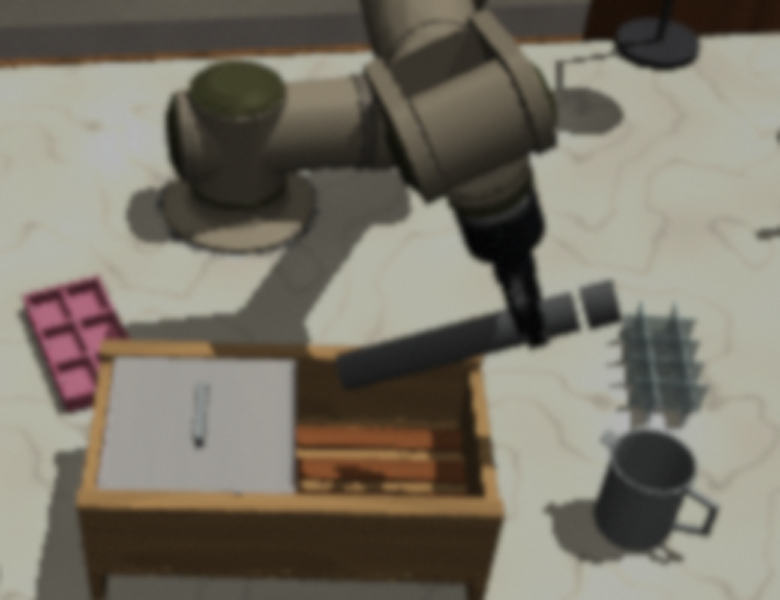

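The tube hangs clear above the shelf, its open end at about (345,370) in the crop. The wrist carries 1.4 N, which is the tube's weight alone. The lowest end is about 26 cm above the worktop, the door is open and the other items are untouched.

```bash
python3 - <<'E'
from h import *
q=np.load('shelf.npy'); s=load('s3'); p=inv(status.observe()['position'],q)
t=np.radians(22); d=np.array([np.cos(t),np.sin(t)]); n=np.array([-d[1],d[0]]); e=p[1:]+13*n-200*d
print(e,(proj(s,S((2.5,*e),q))-[180,60])*3)
print(env.close_job())
E
```

```text
[ 46.46164345 259.18962064] [337.63719487 371.1493598 ]
the job is handed in; nothing more can be done
None
```

The job is handed in: the door was slid to its stop and the tube drawn out on the slant, capped end first. It was held still at about 22°, its lowest end by my estimate about 8 cm above the shelf top. The jug and dividers looked undisturbed in the last picture; the trays were out of its frame, but nothing went near them. The judge's verdict was not shown.

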